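# Chock a round blank and index the geared table three turns

## Robot

A 6-joint arm with a two-finger parallel gripper is mounted at the origin on the work surface. World frame = base frame: x ahead of the robot, y to its left, z up, the work surface at z = 0. Lengths are in m, angles in rad, forces in N, time in s.
With the tool pointing down it reaches from about 0.425 to 0.95 m from the base axis. Payload 3.5 kg.
Tool frame: the origin (TCP) lies on the mounting face of the last link; the fingertips stand 173 mm ahead of it and the grasp point (between the pads) lies env.grip_depth ahead of it (env.grip_depth is the distance from the TCP to the grasp point, in m); z points along the fingers, y is the line along which they close (so a half turn about z gives the same grasp; the last joint's range is limited). The gripper opens to 85 mm and grips with 20 to 120 N. Pads are 22 mm wide; open, the fingers measure 114 mm over their backs; the gripper's body (76 mm by 85 mm) begins 54 mm behind the grasp point. The pads swing forward as they close: fully open they stand 13 mm farther back than shut.
Start: joints at [-1.311, 0.286, 1.577, -0, 1.279, -0.15], TCP at [0.269, -0.619, 0.405] pointing down, gripper open.
Joint ranges: [-2.77, 2.77], [-0.9, 2.22], [0.21, 2.48], [-1.53, 4.67], [0.24, 2.81], [-2.84, 2.84]. Speed limits (rad/s): [2.79, 2.79, 3.14, 3.14, 3.14, 3.14].

## Interface

Orientations are given as a unit quaternion [x, y, z, w].
In Python, from station import env gives the robot as it stands.
- The arm moves only by the shell command python3 -m pendant 'ROWS' [OPENING]. ROWS is JSON, a list of rows, each a list of 2 entries, a list of its own where there are three numbers: the shift along the tool's x, y, z in cm, then the turn about the tool's z in rad. A call has 1 to 12 rows; each row shifts and turns the commanded pose from where the row before left it, along the tool's axes as they then stand; what a row does not reach is not made up. A row lasts 1/10 s, in which the tool goes at most 50 mm and 8.59 degrees, less where a joint would pass 70% of its speed; a pose out of reach is approached as far as the arm can. A call with a gripper value outside its range is refused whole. OPENING is the opening, from 0 (shut) to 1 (fully open), set as the call begins (- or left out, the last holds). The fingers move at their own pace and stop on an object; the grip force is fixed at half the most. Time passes only in rows, so rows that do not move let the fingers close. It gives the time, the measured TCP pose, the force, the opening and the grip force at its end, in the units of the state.
- env.state(): the state, without advancing time (a new reading comes with each control period).
- env.snapshot(name): name is "side" or "top"; returns a dict with "image" (480x640x3 uint8, red, green, blue), "fx", "fy", "cx", "cy" (pixels), "xyz" and "orientation" of the camera in the world. Camera axes: x right, y up, looking along -z (the intrinsics and any distortion apply to the point x, -y, -z); pixel columns grow to the right and rows downward; lengths in m; the calibration is good to about 2 mm. A picture is of the moment at which its call begins. There is no depth.
- env.job_done(): hands the job in; it is judged then, once.
The state is a dict: "clock": time; "joints": joint angles; "joint_vel": joint speeds; "tau": joint torques, N m; "tcp_pos": TCP position; "eef_rot": TCP orientation; "contact_force": force on the tool from outside, world axes, zero at the start; "moment": the same for the moment, N m; "finger_gap": finger opening in m; "gripper_force": force on a finger pad.
Only numpy, scipy, OpenCV 4.12 (cv2) and the standard library are available. Lean on these libraries where they do the work, as an engineer would, in place of code of your own. Each camera call takes 0.05 s, during which the arm holds its last target. There are 200 camera calls.

## Task

Push the wooden wedge chock, thin edge first, snugly against the low side of the round walnut blank on the sloping bed of the indexing table so that it cannot roll, without shoving the blank out of place, and let go. Then swing the brake lever fully over towards the handwheel to free the table, wind the handwheel exactly three full turns clockwise (seen from above), so that its handle finishes where it began, and swing the brake lever fully back to lock it. Keep the blank on its bed, do not turn the wheel with the brake on, and leave the square offcut, the screwdriver and the walnut strip where they lie.

Things in the scene. Friction and masses are not known exactly. Their poses are not given: they have to be found in the camera images.
- chock_center (a point): Centre of the loose pale wooden wedge chock: 60 mm long (x), 32 mm wide (y), 34 mm high, about 40 g, lying on its flat base on the bench. Point 17 mm above the base, half-way along and across. x points from the upright back face (-30 mm) to the thin edge (+30 mm). The top is level from the back to x = -4 mm, then slopes down to the 2 mm high thin edge; the side faces are upright.
- chock_tip (a point): Middle of the chock's thin edge, on the base plane: 30 mm ahead (x) of and 17 mm below chock_center; same axes. When the chock touches the blank in its groove, this point lies about 8 mm to the low side of groove (at x = -8 mm) and the chock's x axis points uphill, along the groove's x.
- blank_center (a point): Centre of the loose round walnut blank: a plain cylinder 44 mm in diameter, 120 mm long, about 120 g, lying across the bed in its shallow groove, its length along its own y axis. A light push rolls it out of the groove.
- indexer: The grey indexer (geared rotary table), fixed to the bench; origin at its underside. x points away from the robot, y from the handwheel to the table. 210 mm round steel faceplate (top 78 mm above the bench) with the sloping bed at y = +105 mm, handwheel axis at y = -115 mm, brake pivot at x = -60, y = -5 mm. Housing 200 x 430 x 60 mm.
- groove (a point): Middle of the 12 mm wide groove across the plywood bed, at the bed's surface. Turns with the table: y along the groove, z vertical, x level, pointing to the uphill side. The bed slopes at 8 degrees, falling towards -x (the low side); it runs 105 mm to the low side, 40 mm to the high side, 65 mm either way along y. At the start its axes are those of the indexer; table axis at x = -30 mm.
- handwheel (a joint): Turn of the handwheel in rad, 0 at the start, growing clockwise seen from above; it stays where it is left, and turns with about 2 to 3 N at its handle. Each full turn (6.283) turns the table 30 degrees, also clockwise.
- wheel_handle (a point): Centre of the handwheel's upright black handle: round, 22 mm diameter, 58 mm tall (29 mm below to 29 mm above this point), spinning freely on its pin, 50 mm from the wheel's vertical axis, about 144 mm above the bench. At the start it stands on the side farthest from the robot, beside a small brass pointer.
- wheel_hub (a point): On the vertical axis of the level steel handwheel (130 mm diameter over the rim, rim top 112 mm above the bench), 39 mm below the height of wheel_handle.
- brake (a joint): Swing of the brake lever in rad: 0 fully locked (lever points straight out from the indexer's front, towards the robot), growing anticlockwise seen from above as it swings towards the handwheel, 1.05 fully free. It stays where it is left and moves with about 1 to 2 N at its knob.
- brake_knob (a point): Middle of the brake lever's upright black knob (a 22 mm diameter cylinder, 44 mm tall, from 24 mm below to 20 mm above this point, about 90 mm above the bench), 70 mm from the lever's pivot. The lever's arm runs under it, 18 mm below this point.
- brake_pivot (a point): On the vertical axis of the brake lever, at the height of brake_knob.
- offcut: Bystander: plain square pine offcut, 75 x 34 x 34 mm, no wedge; origin under its centre. Leave it alone.
- screwdriver: Bystander: black-handled screwdriver, 200 mm, lying at the left; origin under its middle. Leave it alone.
- walnut: Bystander: flat walnut strip, 160 x 50 x 12 mm, lying behind the indexer; origin under its centre. Leave it alone.
- chock: The chock as a body; origin under its centre, on the base. Use chock_center.
- blank: The walnut blank as a body; origin at its centre. Use blank_center.
Things that resemble listed ones, but are neither listed nor needed, are in the scene too. Leave any green or purple look-alike of the chock alone. Of the things that look like the blank, the larger one is meant.

How it is judged:
By the outcome, as a careful person would: the job done as asked, in the order asked, and still so for the second after the job is handed in, with the robot touching nothing.
It also fails if it takes over 72 s, if anything falls off the work surface, if the arm or the gripper's body presses on something with over 40 N, if the wrist force passes 120 N, or if a joint passes its speed limit or range.

## Working session

There is one attempt and no reset: what is moved stays moved. The work goes in short steps, Python scripts to look and compute and a shell command to move; the robot and the scene stay as the last step left them, time stands still between calls to the robot, and variables do not carry over. Pictures are saved under pics/ and viewed, at most 10 in all, crops included, and the job is handed in when it is done.

```bash
mkdir -p pics
python3 - <<'E'
from station import env
import cv2,json
s=env.state();print(s, env.grip_depth)
for n in("top","side"):
    r=env.snapshot(n);cv2.imwrite(f"pics/{n}0.png",r["image"][:,:,::-1]);print({k:v for k,v in r.items() if k!="image"})
E
```

```text
{'clock': 0.0, 'joints': array([-1.31099367e+00,  2.87179503e-01,  1.57818418e+00, -1.03791121e-05,
        1.27862356e+00, -1.49996907e-01]), 'joint_vel': array([-0.00053432, -0.00020499, -0.00083872, -0.00195106,  0.00035746,
       -0.00112491]), 'tau': array([-2.42718088e-04, -4.05981266e+01, -2.92622977e+01, -1.94517902e-04,
        5.89362782e-03,  3.44813820e-06]), 'tcp_pos': array([ 0.26889918, -0.61884841,  0.40333359]), 'eef_rot': array([ 9.79080374e-01,  2.03470363e-01, -7.06622565e-05, -1.19521819e-03]), 'contact_force': array([0.00490657, 0.11788482, 0.40342403]), 'moment': array([-0.03531949,  0.02559309,  0.01906027]), 'gripper_force': 0.0, 'finger_gap': 0.08519760617567022} 0.1547
{'fx': 468.4967080245758, 'fy': 468.4967080245758, 'cx': 315.0632847954291, 'cy': 233.28573321290156, 'xyz': array([0.38320216, 0.01573827, 1.17591252]), 'orientation': array([-0.07315643,  0.07546905,  0.70831359, -0.69802895])}
{'fx': 617.0282361946018, 'fy': 617.0282361946018, 'cx': 324.60137204977485, 'cy': 235.52559923014277, 'xyz': array([-0.03730863,  1.14174668,  1.09433752]), 'orientation': array([-0.11153224,  0.42840913,  0.86386209, -0.24035072])}
```

View pics/top0.png

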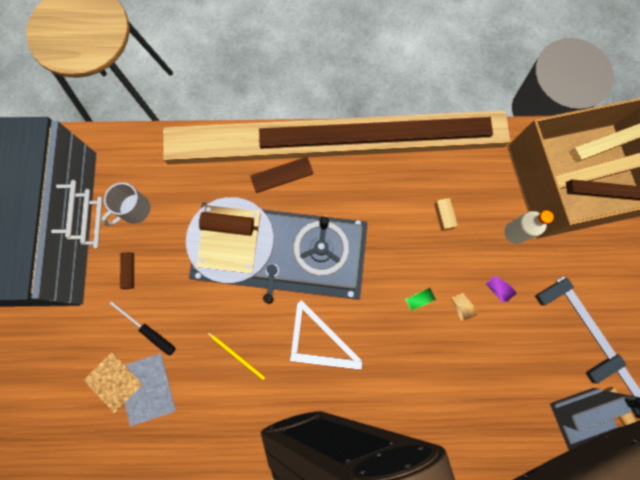

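View pics/side0.png

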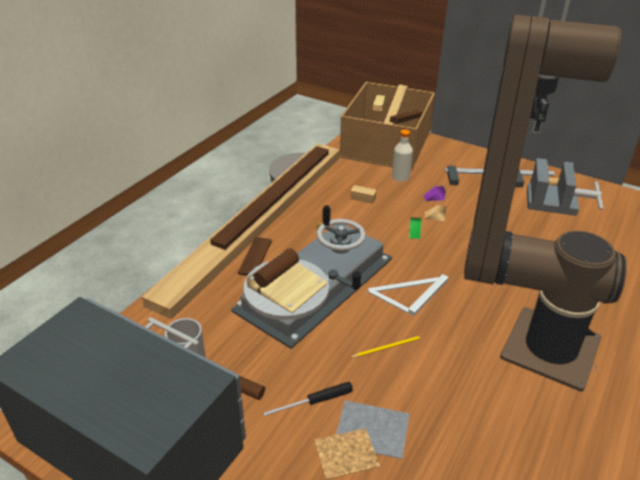

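Run:
```python
import cv2
t=cv2.imread("pics/top0.png");s=cv2.imread("pics/side0.png")
a=cv2.resize(t[190:310,180:380],None,fx=4,fy=4,interpolation=cv2.INTER_CUBIC)[:480]
cv2.imwrite("pics/c1.png",a)
b=cv2.resize(t[280:330,400:480],None,fx=5,fy=5,interpolation=cv2.INTER_CUBIC)
c=cv2.resize(s[180:240,400:480],None,fx=5,fy=5,interpolation=cv2.INTER_CUBIC)
import numpy as np
cv2.imwrite("pics/c2.png",np.vstack([b,c]))
```

```text
(no output)
```

View pics/c1.png

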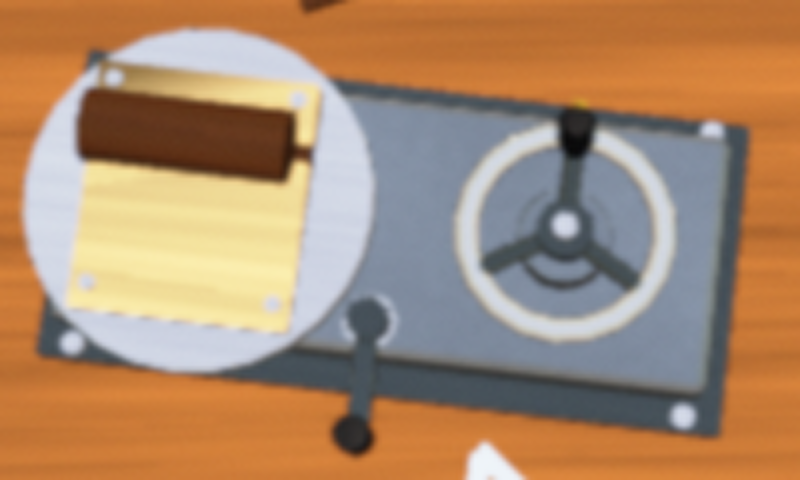

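View pics/c2.png

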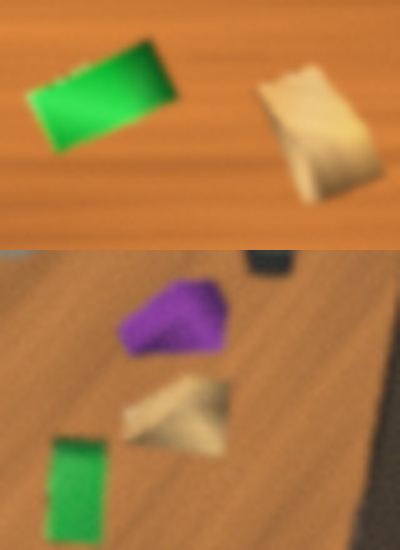

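```bash
cat > h.py <<'E'
import numpy as np,cv2
from scipy.spatial.transform import Rotation as R
from scipy.optimize import least_squares,minimize
C={"top":(468.4967,315.06328,233.28573,[0.38320216,0.01573827,1.17591252],[-0.07315643,0.07546905,0.70831359,-0.69802895]),
"side":(617.02824,324.60137,235.5256,[-0.03730863,1.14174668,1.09433752],[-0.11153224,0.42840913,0.86386209,-0.24035072])}
def proj(P,n):
    f,cx,cy,t,q=C[n];p=R.from_quat(q).inv().apply(np.atleast_2d(P)-t)
    return np.c_[cx+f*p[:,0]/-p[:,2],cy-f*p[:,1]/-p[:,2]]
def ray(uv,n,z):
    f,cx,cy,t,q=C[n];d=R.from_quat(q).apply([(uv[0]-cx)/f,-(uv[1]-cy)/f,-1]);t=np.array(t)
    return t+d*(z-t[2])/d[2]
def place(p,L):
    c,s=np.cos(p[2]),np.sin(p[2]);L=np.atleast_2d(L)
    return np.c_[p[0]+c*L[:,0]-s*L[:,1],p[1]+s*L[:,0]+c*L[:,1],L[:,2]]
E
python3 - <<'E'
from h import *
L=np.array([[0,-.115,.112],[0,.105,.078],[-.13,-.005,.1],[-.06,-.005,.085],[.05,-.115,.173]])
u=lambda x,y:((x+.5)/4-.5+180,(y+.5)/4-.5+190)
U=np.array([u(565.5,232),u(199,200.5),u(352,433),u(367,318),u(577,116)])
f=lambda p:(proj(place(p,L),"top")-U).ravel()
r=least_squares(f,[.4,0,0]);print("indexer",r.x,r.fun.round(2).tolist());print(proj(place(r.x,L),"side").round(1).tolist())
# chock
v=np.array([[x,y,z] for y in(-.016,.016) for x,z in((-.03,0),(-.03,.034),(-.004,.034),(.03,.002),(.03,0))])
for n in C:
    im=cv2.imread(f"pics/{n}0.png");b=dict(top=(448,280,482,330),side=(420,198,450,226))[n]
    h=cv2.cvtColor(im[b[1]:b[3],b[0]:b[2]],cv2.COLOR_BGR2HSV)
    print(n,h[::6,::5,1].tolist())
c=ray((464,306.5),"top",.017);print(c, ray((435,213),"side",.017))
E
```

```text
indexer [ 0.59264445  0.11115201 -0.11928745] [0.14, -1.03, -0.06, -0.05, -0.34, 0.49, 0.29, -0.21, -0.03, 0.75]
[[340.5, 231.9], [286.8, 285.4], [356.5, 277.2], [333.5, 270.2], [325.8, 206.1]]
top [[187, 185, 186, 187, 188, 186, 186], [185, 188, 186, 186, 186, 187, 185], [187, 186, 185, 175, 185, 184, 184], [185, 145, 129, 120, 174, 186, 185], [185, 175, 124, 116, 129, 176, 186], [186, 187, 128, 127, 137, 150, 187], [186, 186, 167, 139, 151, 172, 185], [184, 186, 184, 184, 186, 185, 187], [185, 185, 186, 184, 185, 185, 185]]
side [[162, 128, 148, 150, 150, 112], [159, 160, 161, 156, 157, 160], [159, 150, 121, 117, 119, 140], [159, 136, 119, 118, 117, 142], [151, 159, 161, 159, 158, 160]]
[ 0.44227183 -0.35194043  0.017     ] [ 0.44187199 -0.34683001  0.017     ]
```

Run:
```python
from h import *
v=np.array([[x,y,z] for y in(-.016,.016) for x,z in((-.03,0),(-.03,.034),(-.004,.034),(.03,.002),(.03,0))])
D={}
for n,b,t in(("top",(446,284,486,328),160),("side",(422,203,450,224),135)):
    im=cv2.imread(f"pics/{n}0.png")[b[1]:b[3],b[0]:b[2]]
    S=cv2.resize(cv2.cvtColor(im,cv2.COLOR_BGR2HSV)[...,1],None,fx=8,fy=8,interpolation=cv2.INTER_CUBIC)
    m=(S<t).astype(np.uint8);k,l,st,_=cv2.connectedComponentsWithStats(m);m=(l==1+np.argmax(st[1:,4])).astype(np.uint8)
    D[n]=(m,b);print(n,m.sum()/64)
def cost(p,ns=("top","side")):
    s=0
    for n in ns:
        m,b=D[n];q=(proj(place(p,v),n)-b[:2]+.5)*8-.5
        h=cv2.convexHull(q.astype(np.float32));k=np.zeros_like(m);cv2.fillConvexPoly(k,(h*16).round().astype(int),1,shift=4)
        s+=1-(k&m).sum()/(k|m).sum()
    return s
for ns in(("top","side"),("top",),("side",)):
  o=[]
  for y in np.arange(0,6.28,.4):
    for d in(0,):
      r=minimize(cost,[.442,-.35,y],args=(ns,),method="Nelder-Mead",options=dict(initial_simplex=np.array([[.442,-.35,y],[.45,-.35,y],[.442,-.342,y],[.442,-.35,y+.3]])))
      o.append((r.fun,*r.x.round(4)))
  o.sort();print(ns,*[np.round(a,4).tolist() for a in o[:4]],o[8])
s=cv2.imread("pics/side0.png")
cv2.imwrite("pics/c3.png",cv2.resize(s[195:345,230:400],None,fx=4,fy=4,interpolation=cv2.INTER_CUBIC))
```

```text
top 392.1875
side 238.203125
('top', 'side') [0.1767, 0.4447, -0.3506, 0.2969] [0.1768, 0.4447, -0.3506, 0.2965] [0.1769, 0.4447, -0.3506, 6.5797] [0.1769, 0.4448, -0.3506, 6.5716] (np.float64(0.4796353520128359), np.float64(0.4433), np.float64(-0.3516), np.float64(3.4916))
('top',) [0.0628, 0.4449, -0.3504, 0.2844] [0.0634, 0.4452, -0.3504, 6.5703] [0.0634, 0.4452, -0.3504, 0.2923] [0.0635, 0.4448, -0.3505, 6.5741] (np.float64(0.14322316167050986), np.float64(0.4438), np.float64(-0.3507), np.float64(3.5279))
('side',) [0.0999, 0.4444, -0.3531, 0.2848] [0.1005, 0.4443, -0.3532, 6.5705] [0.1006, 0.4444, -0.3527, 0.2737] [0.1012, 0.4447, -0.353, 0.2862] (np.float64(0.2958989535989853), np.float64(0.4408), np.float64(-0.3548), np.float64(3.3898))
```

View pics/c3.png

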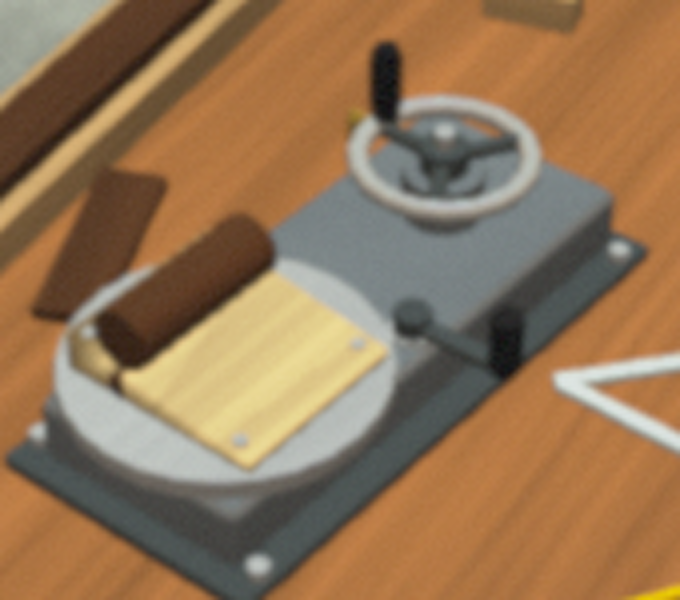

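Run:
```python
from h import *
L=np.array([[0,-.115,.112],[0,.105,.078],[-.13,-.005,.1],[-.06,-.005,.085],[.05,-.115,.173]])
L2=np.array([[0,-.115,.109],[0,.105,.078],[-.13,-.005,.088],[.05,-.115,.144]])
u=lambda x,y:((x+.5)/4-.5+180,(y+.5)/4-.5+190)
w=lambda x,y:((x+.5)/4-.5+230,(y+.5)/4-.5+195)
U=np.array([u(565.5,232),u(199,200.5),u(352,433),u(367,318),u(577,116)])
W=np.array([w(445,157),w(225.5,367),w(507,342),w(386,82)])
f=lambda p:np.r_[(proj(place(p,L),"top")-U).ravel(),(proj(place(p,L2),"side")-W).ravel()]
g=lambda p:np.r_[f(p)[10:]]
r=least_squares(f,[.4,0,0]);print("both",r.x,r.fun.round(1).tolist())
print("side",least_squares(g,[.4,0,0]).x)
p=r.x
for k,a in dict(hub=[0,-.115,.105],handle=[.05,-.115,.144],knob=[-.13,-.005,.09],piv=[-.06,-.005,.09],groove=[.03,.105,0],tip=[.022,.105,0]).items(): print(k,place(p,a).round(4).tolist())
# bed corners (low side, z?) from groove
for z in (.08,.095,.11): print("bedcorner",z,[ray(u(*q),"top",z).round(3).tolist() for q in((66,306),(290,330),(103,63),(320,88))])
print(place(p,[[-.075,.17,0],[-.075,.04,0],[.07,.17,0],[.07,.04,0]]).round(3).tolist())
# groove axis: groove end (305,153) top
```

```text
both [ 0.59254454  0.11133056 -0.12088443] [0.1, -0.9, -0.1, -0.1, -0.5, 0.5, 0.2, -0.2, -0.1, 0.9, -0.3, -1.0, 0.7, -0.9, -0.1, 0.8, -0.4, 0.1]
side [ 0.59209628  0.11213021 -0.12350195]
hub [[0.5787, -0.0028, 0.105]]
handle [[0.6283, -0.0089, 0.144]]
knob [[0.4629, 0.122, 0.09]]
piv [[0.5324, 0.1136, 0.09]]
groove [[0.635, 0.2119, 0.0]]
tip [[0.627, 0.2129, 0.0]]
bedcorner 0.08 [[0.542, 0.292, 0.08], [0.526, 0.16, 0.08], [0.69, 0.275, 0.08], [0.673, 0.143, 0.08]]
bedcorner 0.095 [[0.54, 0.288, 0.095], [0.524, 0.158, 0.095], [0.686, 0.271, 0.095], [0.669, 0.142, 0.095]]
bedcorner 0.11 [[0.538, 0.284, 0.11], [0.522, 0.156, 0.11], [0.682, 0.268, 0.11], [0.665, 0.14, 0.11]]
[[0.539, 0.289, 0.0], [0.523, 0.16, 0.0], [0.683, 0.272, 0.0], [0.667, 0.143, 0.0]]
```

```bash
cat >> h.py <<'E'
IDX=np.array([0.5925,0.1113,-0.121])
def go(target,yaw=None):  # target: grasp point world; prints tool shift cm (present axes) and turn
    from station import env
    s=env.state();r=R.from_quat(s["eef_rot"]);M=r.as_matrix();psi=np.arctan2(M[1,0],M[0,0])
    d=M.T@(np.array(target)-[0,0,0]-s["tcp_pos"]-M[:,2]*env.grip_depth)*100
    print("t",round(s["clock"],2),"gp",(s["tcp_pos"]+M[:,2]*env.grip_depth).round(4),"tilt",M[:2,2].round(4),"yaw",psi.round(4),"shift cm",d.round(2),"turn",None if yaw is None else round(psi-yaw,4),"F",s["contact_force"].round(2),"gap",s["finger_gap"].round(4))
E
python3 - <<'E'
from h import *
go([.4349,-.3538,.11],.287)
# triangulate bed corners/blank ends
u=lambda x,y:((x+.5)/4-.5+180,(y+.5)/4-.5+190)
w=lambda x,y:((x+.5)/4-.5+230,(y+.5)/4-.5+195)
for a,b in(((66,306),(248,468)),((290,330),(388,350))):
    r=least_squares(lambda p:np.r_[(proj(p,"top")-u(*a)).ravel(),(proj(p,"side")-w(*b)).ravel()],[.5,.2,.1])
    print("corner",r.x.round(4),r.fun.round(1))
q=IDX
# blank fit: centre height, x,y ; use silhouette by hull of dark brown
m={}
th=np.linspace(0,2*np.pi,40)
cyl=lambda x,y,z,yaw:place([x,y,yaw],np.array([[.022*np.cos(t),s*.06,z+.022*np.sin(t)] for t in th for s in(-1,1)]))
def obs():
    # extremes in crops
    T=[u(84,88),u(78,155),u(292,183),u(297,112)]
    return T
for z in(.11,.115,.12,.125,.13):
    P=place(q,[.03-.003,.105,0])[0]
    for n in C:
        h=proj(cyl(P[0],P[1],z,q[2]),n);print(z,n,h.min(0).round(1),h.max(0).round(1))
print("obs top",u(77,86),u(298,184),"side",w(97,212),w(276,368))
E
```

```text
Traceback (most recent call last):
  File "h.py", line 20, in go
    print("t",round(s["clock"],2),"gp",(s["tcp_pos"]+M[:,2]*env.grip_depth).round(4),"tilt",M[:2,2].round(4),"yaw",psi.round(4),"shift cm",d.round(2),"turn",None if yaw is None else round(psi-yaw,4),"F",s["contact_force"].round(2),"gap",s["finger_gap"].round(4))
                                                                                                                                                                                                                                             ^^^^^^^^^^^^^^^^^^^^^
AttributeError: 'float' object has no attribute 'round'
```

```bash
sed -i 's/s\["finger_gap"\].round(4)/round(s["finger_gap"],4)/' h.py
python3 - <<'E'
from h import *
go([.4349,-.3538,.11],.287)
u=lambda x,y:((x+.5)/4-.5+180,(y+.5)/4-.5+190)
w=lambda x,y:((x+.5)/4-.5+230,(y+.5)/4-.5+195)
for a,b in(((66,306),(248,468)),((290,330),(388,350))):
    r=least_squares(lambda p:np.r_[(proj(p,"top")-u(*a)).ravel(),(proj(p,"side")-w(*b)).ravel()],[.5,.2,.1])
    print("corner",r.x.round(4),r.fun.round(1))
th=np.linspace(0,2*np.pi,40)
cyl=lambda x,y,z,yaw:place([x,y,yaw],np.array([[.022*np.cos(t),s*.06,z+.022*np.sin(t)] for t in th for s in(-1,1)]))
O=np.r_[u(77,86),u(298,184),w(97,212),w(276,368)]
def f(p):
    h=[proj(cyl(*p),n) for n in("top","side")]
    return np.r_[h[0].min(0),h[0].max(0),h[1].min(0),h[1].max(0)]-O
r=least_squares(f,[.63,.21,.12,-.12]);print("blank",r.x.round(4),r.fun.round(1))
P=r.x[:2]-IDX[:2];c,s=np.cos(IDX[2]),np.sin(IDX[2]);print("in idx",c*P[0]+s*P[1],-s*P[0]+c*P[1])
E
```

```text
t 0.1 gp [ 0.2688 -0.6185  0.2487] tilt [-0.0005  0.0021] yaw 0.4098 shift cm [ 25.77 -17.64  13.92] turn 0.1228 F [-0.18  0.02  0.39] gap 0.0856
corner [0.5418 0.2906 0.0843] [-0. -0.  0.  0.]
corner [0.5256 0.1591 0.0832] [ 0.   0.1 -0.1 -0. ]
blank [ 0.6346  0.2133  0.1232 -0.1184] [-0.3  0.1  0.4 -0.2 -0.8 -0.9  0.8  1. ]
in idx 0.029499783983438173 0.10632301098983853
```

```bash
python3 -m pendant '[[[2.86,-1.96,1.55],0],[[2.86,-1.96,1.55],0],[[2.86,-1.96,1.55],0],[[2.86,-1.96,1.55],0],[[2.86,-1.96,1.55],0],[[2.86,-1.96,1.55],0],[[2.86,-1.96,1.55],0],[[2.86,-1.96,1.55],0],[[2.86,-1.96,1.55],0],[[0,0,0],0.123],[[0,0,0],0]]' 1; python3 -c "
from h import *
go([.4349,-.3538,.024],.287)"
```

```text
clock: 1.2
tcp_pos: [0.435, -0.3534, 0.264]
eef_rot: [0.99, 0.144, -0.001, -0.001]
contact_force: [-1.0, -0.4, 0.3]
finger_gap: 0.0853
gripper_force: 0.0
t 1.2 gp [ 0.4347 -0.3532  0.1093] tilt [-0.0016  0.0017] yaw 0.2888 shift cm [0.01 0.08 8.53] turn 0.0018 F [-0.97 -0.36  0.31] gap 0.0853
```

Good tracking. Go down, grip, lift.

```bash
python3 -m pendant '[[[0,0.05,3],0],[[0,0,3],0],[[0,0,2.4],0],[[0,0,0],0]]' 1; python3 -m pendant '[[[0,0,0],0],[[0,0,0],0],[[0,0,0],0],[[0,0,0],0],[[0,0,0],0],[[0,0,0],0]]' 0.2; python3 -c "
from h import *
go([.4349,-.3538,.024],.287)"
```

```text
clock: 1.6
tcp_pos: [0.4334, -0.3546, 0.1778]
eef_rot: [0.99, 0.143, -0.002, -0.003]
contact_force: [-1.2, 0.9, -0.6]
finger_gap: 0.0851
gripper_force: 0.0
clock: 2.2
tcp_pos: [0.4356, -0.356, 0.1832]
eef_rot: [0.99, 0.143, 0.001, 0.002]
contact_force: [0.4, 0.2, 7.0]
finger_gap: 0.031
gripper_force: 58.9
t 2.2 gp [ 0.4359 -0.3565  0.0285] tilt [ 0.0023 -0.0028] yaw 0.2871 shift cm [-0.02 -0.29  0.45] turn 0.0001 F [0.39 0.2  6.95] gap 0.031
```

```bash
python3 -m pendant '[[[0,0,-2],0],[[0,0,-4],0],[[0,0,-4],0],[[0,0,-4],0],[[0,0,-2],0],[[0,0,0],0]]'
python3 - <<'E'
from h import *
from station import env
T=place([*place(IDX,[-.03-.04,.105,0])[0][:2],IDX[2]],[0,0,.17])[0]
print(T); go(T,IDX[2])
s=env.snapshot("side")["image"][:,:,::-1];cv2.imwrite("pics/s1.png",cv2.resize(s[60:260,380:600],None,fx=3,fy=3,interpolation=cv2.INTER_CUBIC))
E
```

```text
clock: 2.8
tcp_pos: [0.4355, -0.3558, 0.3455]
eef_rot: [0.99, 0.143, 0.002, 0.003]
contact_force: [0.6, -0.1, -0.2]
finger_gap: 0.0311
gripper_force: 58.4
[0.53568583 0.22398163 0.17      ]
t 2.8 gp [ 0.4364 -0.3568  0.1908] tilt [ 0.0054 -0.0063] yaw 0.287 shift cm [ 25.96 -52.9    1.77] turn 0.408 F [ 0.61 -0.11 -0.21] gap 0.0311
```

View pics/s1.png

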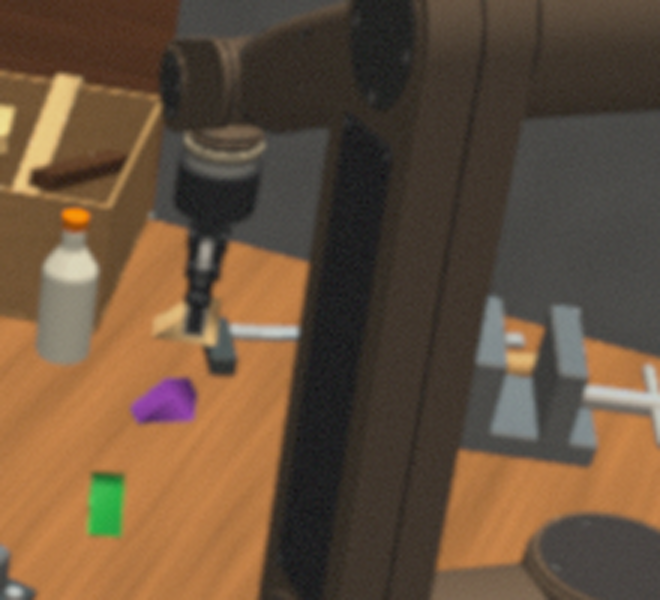

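```bash
python3 -c "
from h import *
T=place(IDX,[-.034,.105,.17])[0];go(T,IDX[2])"
python3 -m pendant '[[[2.16,-4.4,0],0],[[2.16,-4.4,0],0],[[2.16,-4.4,0],0],[[2.16,-4.4,0],0],[[2.16,-4.4,0],0],[[2.16,-4.4,0],0],[[2.16,-4.4,0],0],[[2.16,-4.4,0],0],[[2.16,-4.4,0],0],[[2.16,-4.4,0],0],[[2.16,-4.4,0],0],[[2.16,-4.4,0],0]]'
python3 -m pendant '[[[0,0,0],0.136],[[0,0,0],0.136],[[0,0,0],0.136],[[0,0,0],0],[[0,0,0],0]]'
python3 -c "
from h import *
T=place(IDX,[-.034,.105,.127+.005])[0];go(T,IDX[2])"
```

```text
t 2.85 gp [ 0.4354 -0.3556  0.1879] tilt [ 0.0021 -0.0025] yaw 0.287 shift cm [ 29.33 -51.33   1.68] turn 0.408 F [ 0.46  0.74 -0.73] gap 0.0313
clock: 4.05
tcp_pos: [0.5333, 0.2265, 0.3379]
eef_rot: [0.99, 0.143, -0.003, 0.0]
contact_force: [0.5, -1.0, -1.5]
finger_gap: 0.0311
gripper_force: 58.4
clock: 4.55
tcp_pos: [0.5336, 0.2244, 0.339]
eef_rot: [0.998, -0.059, -0.002, 0.001]
contact_force: [-0.2, -0.0, -1.1]
finger_gap: 0.0313
gripper_force: 58.5
t 4.55 gp [0.5331 0.2243 0.1843] tilt [-0.0037 -0.0008] yaw -0.1184 shift cm [ 3.88 -0.    5.22] turn 0.0026 F [-0.24 -0.01 -1.11] gap 0.0313
```

```bash
python3 -m pendant '[[[3.9,0,0],0],[[0,0,2.4],0],[[0,0,2.4],0],[[0,0,0],0],[[0,0,0],0]]'
for i in 1 2 ; do :; done; python3 -c "
from h import *
T=place(IDX,[-.034,.105,.1275])[0];go(T,IDX[2])"
python3 -m pendant '[[[0,0,0.2],0],[[0,0,0.2],0],[[0,0,0],0]]'
```

```text
clock: 5.05
tcp_pos: [0.5726, 0.2196, 0.2923]
eef_rot: [0.998, -0.06, -0.001, 0.0]
contact_force: [-0.3, -0.5, -0.2]
finger_gap: 0.0312
gripper_force: 59.3
t 5.05 gp [0.5723 0.2195 0.1376] tilt [-0.0022 -0.0005] yaw -0.1202 shift cm [-0.08 -0.    1.01] turn 0.0008 F [-0.3  -0.52 -0.16] gap 0.0312
clock: 5.35
tcp_pos: [0.573, 0.2199, 0.29]
eef_rot: [0.998, -0.06, 0.001, -0.0]
contact_force: [0.6, -0.3, -0.9]
finger_gap: 0.0309
gripper_force: 59.3
```

```bash
python3 -m pendant '[[[0,0,0.2],0],[[0,0,0.2],0],[[0,0,0],0]]'
python3 -m pendant '[[[0,0,0.15],0],[[0,0,0.0],0],[[0,0,0],0]]'
python3 -m pendant '[[[0,0,0.15],0],[[0,0,0.0],0],[[0,0,0],0]]'
python3 - <<'E'
from h import *
from station import env
go(place(IDX,[-.034,.105,.1275])[0],IDX[2])
s=env.snapshot("side")["image"][:,:,::-1];cv2.imwrite("pics/s2.png",cv2.resize(s[200:330,220:400],None,fx=4,fy=4,interpolation=cv2.INTER_CUBIC))
E
```

```text
clock: 5.65
tcp_pos: [0.5727, 0.2198, 0.2849]
eef_rot: [0.998, -0.06, -0.0, 0.0]
contact_force: [0.1, -0.3, -0.8]
finger_gap: 0.031
gripper_force: 59.3
clock: 5.95
tcp_pos: [0.5729, 0.2198, 0.2837]
eef_rot: [0.998, -0.061, -0.0, 0.0]
contact_force: [-0.5, 0.0, -0.8]
finger_gap: 0.0307
gripper_force: 59.3
clock: 6.25
tcp_pos: [0.5729, 0.2198, 0.2822]
eef_rot: [0.998, -0.061, -0.0, 0.0]
contact_force: [-0.9, 0.6, -1.2]
finger_gap: 0.0308
gripper_force: 59.3
t 6.25 gp [0.5729 0.2198 0.1275] tilt [-0.0001 -0.    ] yaw -0.1212 shift cm [-0.14  0.03 -0.  ] turn -0.0002 F [-0.85  0.59 -1.17] gap 0.0308
```

View pics/s2.png

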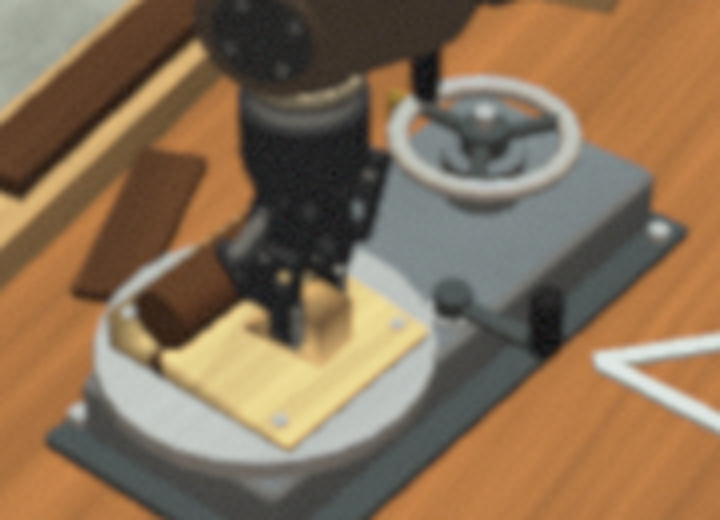

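```bash
for i in 1; do python3 -m pendant '[[[0,0,0.15],0],[[0,0,0],0]]'; done | grep -E "tcp|force"
python3 -m pendant '[[[0,0,0.15],0],[[0,0,0],0]]' | grep -E "tcp|force"
python3 -m pendant '[[[0,0,0.15],0],[[0,0,0],0]]' | grep -E "tcp|force"
```

```text
tcp_pos: [0.5728, 0.2198, 0.2805]
contact_force: [-0.1, 0.3, -0.8]
gripper_force: 59.3
tcp_pos: [0.573, 0.2199, 0.2798]
contact_force: [-3.0, 0.1, 2.3]
gripper_force: 59.6
tcp_pos: [0.573, 0.22, 0.2796]
contact_force: [-5.4, -2.1, 8.3]
gripper_force: 60.3
```

```bash
python3 -m pendant '[[[0,0,-0.25],0],[[0,0,0],0]]' | grep -E "tcp|force"
python3 -m pendant '[[[0,0,0],0],[[0,0,0],0],[[0,0,0],0],[[0,0,0],0]]' 0.7
python3 -m pendant '[[[0,0,-2],0],[[0,0,-4],0],[[-4,0,-3],0],[[-4,0,0],0],[[-4,0,0],0],[[0,0,0],0]]' 0
python3 - <<'E'
from h import *
from station import env
go(place(IDX,[-.13,.105,.13])[0],IDX[2])
im=np.hstack([cv2.resize(env.snapshot(n)["image"][:,:,::-1][b:b+h,a:a+w],(400,400),interpolation=cv2.INTER_CUBIC) for n,a,b,w,h in(("side",220,230,110,110),("top",180,190,110,110))])
cv2.imwrite("pics/s3.png",im)
E
```

```text
tcp_pos: [0.573, 0.2198, 0.2804]
contact_force: [0.3, -0.1, -0.1]
gripper_force: 59.2
clock: 7.5
tcp_pos: [0.5729, 0.2198, 0.28]
eef_rot: [0.998, -0.061, -0.0, 0.0]
contact_force: [-0.0, -0.1, 0.0]
finger_gap: 0.0594
gripper_force: 0.0
clock: 8.1
tcp_pos: [0.4498, 0.2348, 0.3692]
eef_rot: [0.998, -0.059, -0.002, 0.0]
contact_force: [-0.1, -0.9, 0.0]
finger_gap: 0.0001
gripper_force: 0.0
t 8.1 gp [0.4493 0.2347 0.2145] tilt [-0.0034 -0.0004] yaw -0.1188 shift cm [2.73 0.02 8.44] turn 0.0022 F [-0.12 -0.88  0.01] gap 0.0001
```

View pics/s3.png

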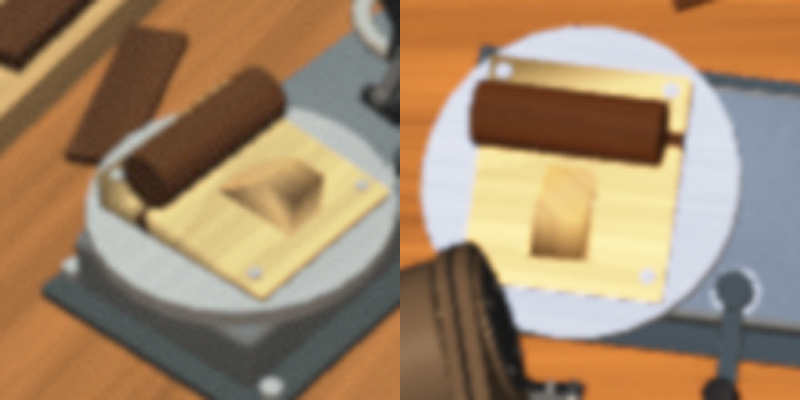

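```bash
python3 -m pendant '[[[3.6,0,0],0],[[3.6,0,0],0],[[0,0,4],0],[[0,0,4],0],[[0,0,2],0],[[0,0,0],0],[[0,0,0],0]]' 0
python3 -c "
from h import *
go(place(IDX,[-.067,.105,.114])[0],IDX[2])"
```

```text
clock: 8.9
tcp_pos: [0.5265, 0.2254, 0.2705]
eef_rot: [0.998, -0.061, 0.0, -0.0]
contact_force: [0.4, 0.5, 0.6]
finger_gap: -0.0002
gripper_force: 0.0
t 8.9 gp [0.5266 0.2254 0.1158] tilt [0.0005 0.    ] yaw -0.1219 shift cm [1.22 0.03 0.18] turn -0.0009 F [0.39 0.47 0.6 ] gap -0.0002
```

```bash
cat >> h.py <<'E'
def shot(k):
    from station import env
    for n in C:
        a=np.mean([env.snapshot(n)["image"].astype(np.float32) for _ in range(3)],0)
        np.save(f"pics/{k}_{n}.npy",a)
def shift(a,b,n,box):
    A,B=[cv2.cvtColor(np.load(f"pics/{k}_{n}.npy")[box[1]:box[3],box[0]:box[2]],cv2.COLOR_RGB2GRAY) for k in(a,b)]
    # ecc translation
    W=np.eye(2,3,dtype=np.float32)
    c,W=cv2.findTransformECC(A,B,W,cv2.MOTION_TRANSLATION,(3,200,1e-6));print(n,a,b,"shift px",W[:,2].round(3),"cc",round(c,4))
SB=(250,258,280,292)
E
python3 -c "
from h import *
shot('a')"
python3 -m pendant '[[[0.3,0,0],0],[[0.3,0,0],0],[[0.3,0,0],0],[[0.3,0,0],0],[[0.3,0,0],0],[[0.3,0,0],0],[[0.1,0,0],0],[[0,0,0],0],[[0,0,0],0]]' | grep -E "tcp|contact"
python3 -c "
from h import *
shot('b');shift('a','b','side',SB);shift('a','b','top',(196,208,222,236))
go(place(IDX,[-.067,.105,.114])[0],IDX[2])
# expected px per mm
p=place(IDX,[[.03,.165,.12],[.031,.165,.12]]);print(np.diff(proj(p,'side'),axis=0),np.diff(proj(p,'top'),axis=0))
T=np.load('pics/b_top.npy');print(T[200:300:4,225].astype(int).tolist())
"
```

```text
tcp_pos: [0.5441, 0.2233, 0.2702]
contact_force: [-0.3, -0.4, -0.3]
side a b shift px [-0.004  0.004] cc 0.9998
top a b shift px [-0.064 -0.484] cc 0.7812
t 10.4 gp [0.5441 0.2233 0.1155] tilt [0.0001 0.    ] yaw -0.1213 shift cm [-0.54  0.03  0.15] turn -0.0003 F [-0.12  0.39 -0.46] gap -0.0003
[[-0.31318067 -0.17502491]] [[ 0.06735318 -0.4171995 ]]
[[220, 226, 235], [219, 225, 235], [199, 168, 116], [226, 194, 128], [102, 54, 26], [78, 48, 30], [42, 36, 31], [65, 54, 45], [89, 69, 53], [95, 74, 55], [73, 56, 42], [61, 46, 34], [58, 45, 33], [70, 53, 39], [84, 64, 47], [91, 69, 49], [114, 86, 63], [130, 100, 72], [148, 116, 86], [141, 110, 83], [98, 77, 58], [79, 61, 46], [96, 74, 54], [70, 54, 39], [52, 40, 29]]
```

```bash
C='from h import *
import sys
shot("c");shift("a","c","side",SB)'
python3 -m pendant '[[[0.2,0,0],0],[[0.2,0,0],0],[[0.1,0,0],0],[[0,0,0],0],[[0,0,0],0]]' | grep -E "tcp|contact"
python3 -c "$C"
python3 -m pendant '[[[0.1,0,0],0],[[0.1,0,0],0],[[0,0,0],0]]' | grep -E "tcp|contact"
python3 -c "$C"
```

```text
tcp_pos: [0.5491, 0.2227, 0.2702]
contact_force: [-0.9, 0.4, 0.5]
side a c shift px [-0.048  0.083] cc 0.9938
tcp_pos: [0.5511, 0.2225, 0.2703]
contact_force: [-1.3, 0.8, 1.3]
side a c shift px [-0.05   0.119] cc 0.9903
```

```bash
C='from h import *
shot("c");shift("a","c","side",SB)'
python3 -m pendant '[[[0.1,0,0],0],[[0,0,0],0]]' | grep -E "tcp|contact"
python3 -c "$C"
```

```text
tcp_pos: [0.5519, 0.2224, 0.2702]
contact_force: [-2.5, -0.5, 2.0]
side a c shift px [-0.066  0.1  ] cc 0.9897
```

```bash
python3 -m pendant '[[[-0.2,0,-0.4],0],[[0,0,-0.4],0],[[-3,0,0],0],[[-4,0,-3],0],[[-4,0,-3],0],[[0,0,0],0],[[0,0,0],0]]' | grep -E "tcp|contact"
python3 - <<'E'
from h import *
shot("d");shift("a","d","side",SB)
im=np.hstack([cv2.resize(np.load(f"pics/d_{n}.npy")[b:b+h,a:a+w][:,:,::-1],(400,400),interpolation=cv2.INTER_CUBIC) for n,a,b,w,h in(("side",220,230,110,110),("top",180,190,110,110))])
cv2.imwrite("pics/s4.png",im)
E
```

```text
tcp_pos: [0.4407, 0.2361, 0.3399]
contact_force: [-0.1, 0.6, -1.0]
side a d shift px [-0.078  0.117] cc 0.9912[ WARN:0@2.594] global loadsave.cpp:1063 imwrite_ Unsupported depth image for selected encoder is fallbacked to CV_8U.
```

View pics/s4.png

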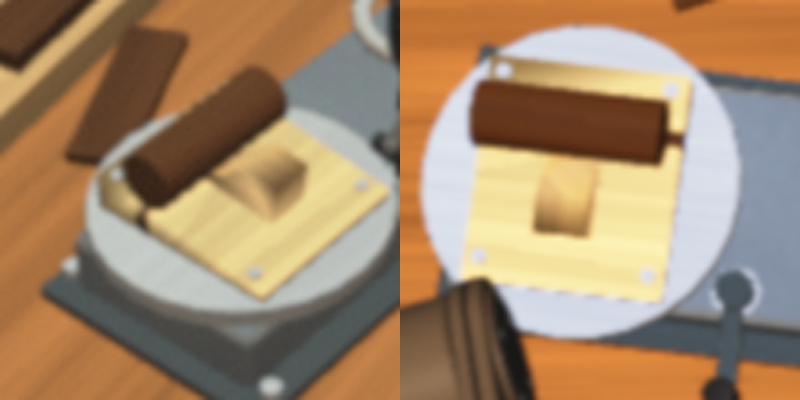

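Run:
```python
from h import *
def idx(P):
    d=np.array(P[:2])-IDX[:2];c,s=np.cos(IDX[2]),np.sin(IDX[2]);return ((c*d[0]+s*d[1])*1000).round(1),((-s*d[0]+c*d[1])*1000).round(1)
k=110/400
for nm,pt in(("backL_before",(530,257)),("backR_before",(586,261)),("backL",(535,234)),("backR",(589,238))):
    P=ray(((pt[0]-400+.5)*k-.5+180,(pt[1]+.5)*k-.5+190),"top",.09);print(nm,idx(P))
for nm,pt in(("backBL side",(268,219)),("backBR",(306,182)),("before BL",(290,235)),("before BR",(320,200))):
    P=ray(((pt[0]+.5)*k-.5+220,(pt[1]+.5)*k-.5+230),"side",.09);print(nm,idx(P))
g=lambda f:cv2.cvtColor(f.astype(np.float32),cv2.COLOR_RGB2GRAY)
t0=g(cv2.imread("pics/top0.png")[:,:,::-1]);s0=g(cv2.imread("pics/side0.png")[:,:,::-1])
d=g(np.load("pics/d_top.npy"));a=g(np.load("pics/a_top.npy"));ds=g(np.load("pics/d_side.npy"));as_=g(np.load("pics/a_side.npy"))
def edges(I,c,r0,r1):
    p=cv2.resize(I[r0:r1,c-2:c+3].mean(1)[:,None],(1,(r1-r0)*10),interpolation=cv2.INTER_LINEAR)[:,0];gr=np.gradient(cv2.GaussianBlur(p[:,None],(1,15),0)[:,0]);return r0+gr.argmin()/10,r0+gr.argmax()/10
for c in(205,212,240,246): print(c,edges(t0,c,203,242),edges(d,c,203,242))
for n,A,B in(("top",t0,d),("side",s0,ds)):
  for nm,box in dict(top={"blankL":(196,205,216,240),"blankR":(234,208,256,242),"bench":(300,270,360,300)},side={"nearend":(248,262,272,296),"farend":(275,244,305,270)})[n].items():
    W=np.eye(2,3,dtype=np.float32);cc,W=cv2.findTransformECC(A[box[1]:box[3],box[0]:box[2]],B[box[1]:box[3],box[0]:box[2]],W,0,(3,200,1e-6));print(n,nm,W[:,2],cc)
```

```text
backL_before (np.float64(-54.3), np.float64(127.7))
backR_before (np.float64(-53.1), np.float64(91.5))
backL (np.float64(-39.2), np.float64(126.8))
backR (np.float64(-38.0), np.float64(91.8))
backBL side (np.float64(-31.4), np.float64(117.2))
backBR (np.float64(-27.8), np.float64(73.1))
before BL (np.float64(-52.6), np.float64(120.1))
before BR (np.float64(-46.5), np.float64(81.3))
205 (np.float64(211.9), np.float64(230.1)) (np.float64(211.9), np.float64(230.1))
212 (np.float64(213.0), np.float64(231.0)) (np.float64(212.9), np.float64(231.0))
240 (np.float64(216.0), np.float64(234.8)) (np.float64(216.0), np.float64(234.8))
246 (np.float64(217.0), np.float64(235.1)) (np.float64(217.0), np.float64(235.1))
top blankL [ 0.03109802 -0.01987734] 0.9998039831938231
top blankR [-0.02366452 -0.04170778] 0.9993573281667085
top bench [ 0.00424563 -0.00037759] 0.9999597989719332
side nearend [-0.00688369 -0.0241069 ] 0.9997191996200615
side farend [-0.02539701 -0.00702791] 0.9999287744954419
```

```bash
python3 -m pendant '[[[4,0,3],0],[[4,0,3],0],[[2.5,0,0.1],0],[[0.3,0,0],0],[[0.2,0,0],0],[[0,0,0],0],[[0,0,0],0]]' | grep -E "tcp|contact"
python3 - <<'E'
from h import *
go(place(IDX,[-.0537,.105,.124])[0],IDX[2])
shot("e");shift("d","e","side",(248,262,272,296))
E
```

```text
tcp_pos: [0.5493, 0.2229, 0.2777]
contact_force: [-0.4, -1.2, -0.1]
t 14.0 gp [0.5493 0.2229 0.123 ] tilt [0.0003 0.0002] yaw -0.1206 shift cm [ 0.26  0.06 -0.1 ] turn 0.0004 F [-0.42 -1.18 -0.07] gap 0.0003
side d e shift px [0.002 0.003] cc 1.0
```

```bash
C='from h import *
shot("f");shift("e","f","side",(248,262,272,296));shift("e","f","side",(268,230,275,262)) if 0 else 0
go([0,0,0])'
python3 -m pendant '[[[0.15,0,0],0],[[0.12,0,0],0],[[0,0,0],0],[[0,0,0],0]]' | grep -E "tcp|contact"
python3 -c "$C"
python3 -m pendant '[[[0.07,0,0],0],[[0,0,0],0],[[0,0,0],0]]' | grep -E "tcp|contact"
python3 -c "$C"
```

```text
tcp_pos: [0.5523, 0.2225, 0.2773]
contact_force: [-4.7, 0.1, 4.2]
side e f shift px [-0.008 -0.014] cc 1.0
t 15.0 gp [0.5519 0.2225 0.1226] tilt [-0.0022  0.    ] yaw -0.1211 shift cm [-52.08  28.75  12.38] turn None F [-5.92 -0.02  3.67] gap -0.0001
tcp_pos: [0.553, 0.2224, 0.2774]
contact_force: [-5.4, 1.4, 3.7]
side e f shift px [-0.05  -0.084] cc 0.9993
t 15.6 gp [0.5526 0.2225 0.1227] tilt [-0.0023  0.0002] yaw -0.1211 shift cm [-52.14  28.76  12.39] turn None F [-5.43  0.85  4.43] gap -0.0001
```

```bash
python3 -m pendant '[[[-0.3,0,0],0],[[-3,0,0],0],[[-4,0,-3],0],[[-4,0,-3],0],[[0,0,0],0],[[0,0,0],0]]' | grep -E "tcp|contact"
python3 - <<'E'
from h import *
shot("g");shift("d","g","side",(248,262,272,296));shift("d","g","side",(284,272,310,294))
shift("d","g","top",(196,205,216,240));shift("d","g","top",(234,208,256,242));shift("d","g","top",(212,238,236,258))
E
```

```text
tcp_pos: [0.4411, 0.236, 0.3384]
contact_force: [-0.5, -0.3, -0.3]
side d g shift px [-0.054 -0.078] cc 0.9994
side d g shift px [-0.284 -0.168] cc 0.9441
top d g shift px [ 0.096 -0.186] cc 0.9962
top d g shift px [-0.01  -0.285] cc 0.9865
top d g shift px [ 0.009 -0.366] cc 0.8594
```

```bash
python3 -c "
from h import *
go(place(IDX,[-.13,-.005,.267-.1547])[0],IDX[2])"
```

```text
t 16.5 gp [0.4416 0.2354 0.1813] tilt [-0.002  -0.0008] yaw -0.122 shift cm [ 3.51 10.99  6.9 ] turn -0.001 F [0.29 0.51 0.31] gap -0.0002
```

```bash
python3 -m pendant '[[[1.2,3.66,0],0],[[1.2,3.66,0],0],[[1.11,3.66,0],0],[[0,0,0],0],[[0,0,3],0],[[0,0,2.5],0],[[0,0,1.4],0],[[0,0,0],0]]' 0.65
python3 -m pendant '[[[0,0,0],0],[[0,0,0],0],[[0,0,0],0]]' 0.34
python3 -c "
from h import *
go(place(IDX,[-.13,-.005,.267-.1547])[0],IDX[2])"
```

```text
clock: 17.3
tcp_pos: [0.462, 0.1228, 0.2656]
eef_rot: [0.998, -0.06, -0.003, 0.0]
contact_force: [-0.4, -0.6, -0.4]
finger_gap: 0.0561
gripper_force: 0.0
clock: 17.6
tcp_pos: [0.4634, 0.1228, 0.2696]
eef_rot: [0.998, -0.06, 0.001, -0.0]
contact_force: [-0.9, -0.1, 0.1]
finger_gap: 0.029
gripper_force: 0.0
t 17.6 gp [0.4638 0.1228 0.1149] tilt [0.0027 0.0002] yaw -0.1209 shift cm [-0.09  0.09  0.26] turn 0.0001 F [-0.88 -0.09  0.06] gap 0.029
```

```bash
python3 -m pendant '[[[0,0.1,0.15],0],[[0.06,0.9,0],-0.13],[[0.06,0.91,0],-0.13],[[0.06,0.91,0],-0.13],[[0.06,0.91,0],-0.13],[[0.06,0.91,0],-0.13],[[0.06,0.91,0],-0.13],[[0.06,0.91,0],-0.13],[[0.06,0.91,0],-0.13],[[0,0,0],0],[[0,0,0],0]]'
python3 -c "
from h import *
a=np.pi+1.05
go(place(IDX,[-.06+.07*np.cos(a),-.005+.07*np.sin(a),.267-.1547])[0],IDX[2]+1.05)"
```

```text
clock: 18.7
tcp_pos: [0.4898, 0.0574, 0.2668]
eef_rot: [0.897, 0.442, 0.0, 0.0]
contact_force: [-0.1, 0.2, -1.0]
finger_gap: 0.0289
gripper_force: 0.0
t 18.7 gp [0.4898 0.0574 0.1121] tilt [ 0.0003 -0.0001] yaw 0.9158 shift cm [ 0.04  0.04 -0.02] turn -0.0132 F [-0.14  0.21 -1.04] gap 0.0289
```

```bash
python3 -m pendant '[[[0,0.2,0],0],[[0,0.2,0],0],[[0,0,0],0],[[0,0,0],0]]' | grep -E "tcp|contact"
python3 -m pendant '[[[0,0.1,0],0],[[0,0,0],0],[[0,0,0],0]]' | grep -E "tcp|contact"
python3 -m pendant '[[[0,0.1,0],0],[[0,0,0],0],[[0,0,0],0]]' | grep -E "tcp|contact"
```

```text
tcp_pos: [0.4928, 0.0551, 0.2666]
contact_force: [-1.5, -0.8, -0.0]
tcp_pos: [0.4934, 0.0547, 0.2665]
contact_force: [-4.1, 1.5, 1.2]
tcp_pos: [0.4939, 0.0544, 0.2664]
contact_force: [-6.1, 4.2, 3.4]
```

```bash
python3 -m pendant '[[[0,-0.5,0],0],[[0,0,-4],0],[[0,0,-4.5],0],[[0,0,-4.5],0],[[0,0,0],-0.14],[[0,0,0],-0.14],[[0,0,0],-0.14],[[0,0,0],-0.12],[[0,0,0],0],[[0,0,0],0]]' 
python3 -c "
from h import *
from station import env
go(place(IDX,[.05,-.115,.155])[0],IDX[2]+np.pi/2);print(env.state()['joints'].round(2))"
```

```text
clock: 20.7
tcp_pos: [0.4908, 0.0568, 0.397]
eef_rot: [0.746, 0.665, 0.001, 0.001]
contact_force: [0.5, 0.1, 0.6]
finger_gap: 0.0291
gripper_force: 0.0
t 20.7 gp [0.4912 0.0567 0.2423] tilt [ 0.002  -0.0005] yaw 1.4561 shift cm [-4.94 14.35  8.76] turn 0.0063 F [0.46 0.09 0.6 ] gap 0.0291
[-0.09 -0.11  2.02 -0.    1.23  0.02]
```

```bash
python3 -m pendant '[[[-1.24,3.59,0],0],[[-1.24,3.59,0],0],[[-1.23,3.59,0],0],[[-1.23,3.58,0],0],[[0,0,0],0.006],[[0,0,0],0],[[0,0,3],0],[[0,0,3],0],[[0,0,2.7],0],[[0,0,0],0],[[0,0,0],0]]' 0.8
python3 - <<'E'
from h import *
from station import env
go(place(IDX,[.05,-.115,.155])[0],IDX[2]+np.pi/2)
I=env.snapshot("side")["image"].astype(int).sum(2)
for th in(0,.5,.8,.95,1.0,1.05,1.1,1.2):
    a=np.pi+th;P=place(IDX,[[-.06+.07*np.cos(a),-.005+.07*np.sin(a),z] for z in(.08,.09,.1)])
    print(th,[int(I[int(round(v)),int(round(u))]) for u,v in proj(P,"side")])
a=np.pi+1.05;u,v=proj(place(IDX,[-.06+.07*np.cos(a),-.005+.07*np.sin(a),.095]),"side")[0];print(u,v);print(I[int(v),int(u)-12:int(u)+13].tolist())
E
```

```text
clock: 21.8
tcp_pos: [0.6272, -0.0077, 0.3102]
eef_rot: [0.748, 0.664, -0.0, -0.0]
contact_force: [0.0, 0.3, 0.5]
finger_gap: 0.0686
gripper_force: 0.0
t 21.8 gp [ 0.6271 -0.0077  0.1555] tilt [-0.0003  0.0001] yaw 1.4529 shift cm [-0.1   0.13  0.05] turn 0.0031 F [0.04 0.3  0.5 ] gap 0.0686
0 [273, 260, 231]
0.5 [270, 196, 143]
0.8 [87, 91, 75]
0.95 [60, 75, 77]
1.0 [69, 52, 78]
1.05 [84, 88, 99]
1.1 [82, 77, 127]
1.2 [62, 84, 125]
358.95392980396923 260.62851359546795
[414, 419, 418, 421, 410, 413, 405, 385, 304, 192, 107, 84, 81, 82, 78, 102, 162, 262, 293, 280, 252, 223, 212, 209, 203]
```

```bash
python3 -m pendant '[[[-0.1,0.13,0],0],[[0,0,0],0],[[0,0,0],0],[[0,0,0],0],[[0,0,0],0],[[0,0,0],0],[[0,0,0],0]]' 0.1
python3 -c "
from h import *
go(place(IDX,[.05,-.115,.155])[0],IDX[2]+np.pi/2)"
```

```text
clock: 22.55
tcp_pos: [0.6286, -0.0094, 0.3114]
eef_rot: [0.747, 0.664, -0.001, -0.001]
contact_force: [-6.0, -0.2, 6.8]
finger_gap: 0.0206
gripper_force: 58.7
t 22.55 gp [ 0.6282 -0.0094  0.1567] tilt [-0.0026  0.    ] yaw 1.453 shift cm [0.05 0.   0.17] turn 0.0032 F [-5.98 -0.23  6.78] gap 0.0206
```

```bash
python3 -m pendant '[[[0,-0.1,-0.15],0],[[0,0,0],0],[[0,0,0],0]]' 
python3 -m pendant '[[[-1.29,-0.17,0],0],[[-1.21,-0.5,0],0],[[-1.04,-0.79,0],0],[[-0.79,-1.04,0],0],[[-0.5,-1.21,0],0],[[-0.17,-1.29,0],0],[[0,0,0],0]]' 
python3 -c "
from h import *
go(place(IDX,[0,-.165,.155])[0],IDX[2]+np.pi/2)"
```

```text
clock: 22.85
tcp_pos: [0.628, -0.0093, 0.3115]
eef_rot: [0.748, 0.664, 0.0, 0.0]
contact_force: [0.1, 0.3, 1.8]
finger_gap: 0.0205
gripper_force: 59.0
clock: 23.55
tcp_pos: [0.5708, -0.0528, 0.3114]
eef_rot: [0.748, 0.664, 0.001, -0.002]
contact_force: [-1.0, 7.0, 2.7]
finger_gap: 0.0206
gripper_force: 59.3
t 23.55 gp [ 0.5706 -0.0523  0.1567] tilt [-0.0009  0.0033] yaw 1.4513 shift cm [0.01 0.19 0.17] turn 0.0015 F [-1.    7.02  2.73] gap 0.0206
```

```bash
python3 -m pendant '[[[0.25,-1.29,0],0],[[0.5,-1.21,0],0],[[0.79,-1.04,0],0],[[1.04,-0.79,0],0],[[1.21,-0.5,0],0],[[1.29,-0.17,0],0],[[1.29,0.17,0],0],[[1.21,0.5,0],0],[[1.04,0.79,0],0],[[0.79,1.04,0],0],[[0.5,1.21,0],0],[[0.17,1.29,0],0]]'
python3 -c "
from h import *
go(place(IDX,[0,-.065,.155])[0],IDX[2]+np.pi/2)"
python3 -m pendant '[[[-0.17,1.29,0],0],[[-0.5,1.21,0],0],[[-0.79,1.04,0],0],[[-1.04,0.79,0],0],[[-1.21,0.5,0],0],[[-1.29,0.17,0],0],[[0,0,0],0]]' 
python3 -c "
from h import *
go(place(IDX,[0.05,-.115,.155])[0],IDX[2]+np.pi/2)"
```

```text
clock: 24.75
tcp_pos: [0.585, 0.0475, 0.3114]
eef_rot: [0.747, 0.665, -0.002, -0.001]
contact_force: [-3.6, -7.3, 4.1]
finger_gap: 0.0206
gripper_force: 60.8
t 24.75 gp [0.5845 0.0472 0.1567] tilt [-0.0036 -0.0015] yaw 1.4541 shift cm [-0.04  0.02  0.17] turn 0.0043 F [-3.63 -7.31  4.13] gap 0.0206
clock: 25.45
tcp_pos: [0.6284, -0.0093, 0.3114]
eef_rot: [0.748, 0.664, -0.001, -0.001]
contact_force: [-2.5, -2.5, 4.2]
finger_gap: 0.0206
gripper_force: 60.8
t 25.45 gp [ 0.6281 -0.0093  0.1567] tilt [-0.0017  0.0002] yaw 1.452 shift cm [0.04 0.01 0.17] turn 0.0022 F [-2.54 -2.47  4.23] gap 0.0206
```

```bash
A='tcp|contact|clock'
python3 -m pendant '[[[-1.29,-0.17,0],0],[[-1.21,-0.5,0],0],[[-1.04,-0.79,0],0],[[-0.79,-1.04,0],0],[[-0.5,-1.21,0],0],[[-0.17,-1.29,0],0],[[0.17,-1.29,0],0],[[0.5,-1.21,0],0],[[0.79,-1.04,0],0],[[1.04,-0.79,0],0],[[1.21,-0.5,0],0],[[1.29,-0.17,0],0]]' | grep -E "$A"
python3 -m pendant '[[[1.29,0.17,0],0],[[1.21,0.5,0],0],[[1.04,0.79,0],0],[[0.79,1.04,0],0],[[0.5,1.21,0],0],[[0.17,1.29,0],0],[[-0.17,1.29,0],0],[[-0.5,1.21,0],0],[[-0.79,1.04,0],0],[[-1.04,0.79,0],0],[[-1.21,0.5,0],0],[[-1.29,0.17,0],0]]' | grep -E "$A"
python3 -c "
from h import *
go(place(IDX,[0.05,-.115,.155])[0],IDX[2]+np.pi/2)"
```

```text
clock: 26.65
tcp_pos: [0.5282, 0.0029, 0.3114]
contact_force: [4.7, -3.0, -0.1]
clock: 27.85
tcp_pos: [0.6288, -0.0073, 0.3114]
contact_force: [-2.4, 2.1, 6.2]
t 27.85 gp [ 0.6284 -0.0066  0.1567] tilt [-0.0024  0.0045] yaw 1.4527 shift cm [-0.23  0.01  0.17] turn 0.0029 F [-2.42  2.14  6.17] gap 0.0205
```

```bash
A='tcp|contact|clock'
python3 -m pendant '[[[-1.29,-0.17,0],0],[[-1.21,-0.5,0],0],[[-1.04,-0.79,0],0],[[-0.79,-1.04,0],0],[[-0.5,-1.21,0],0],[[-0.17,-1.29,0],0],[[0.17,-1.29,0],0],[[0.5,-1.21,0],0],[[0.79,-1.04,0],0],[[1.04,-0.79,0],0],[[1.21,-0.5,0],0],[[1.29,-0.17,0],0]]' | grep -E "$A"
python3 -m pendant '[[[1.29,0.17,0],0],[[1.21,0.5,0],0],[[1.04,0.79,0],0],[[0.79,1.04,0],0],[[0.5,1.21,0],0],[[0.17,1.29,0],0],[[-0.17,1.29,0],0],[[-0.5,1.21,0],0],[[-0.79,1.04,0],0],[[-1.04,0.79,0],0],[[-1.21,0.5,0],0],[[-1.29,0.17,0],0]]' | grep -E "$A"
python3 -m pendant '[[[0,0,0],0],[[0,0,0],0],[[0,0,0],0]]' | grep -E "$A"
python3 -c "
from h import *
go(place(IDX,[0.05,-.115,.155])[0],IDX[2]+np.pi/2)"
```

```text
clock: 29.05
tcp_pos: [0.5283, 0.0036, 0.3114]
contact_force: [6.5, -3.6, 0.5]
clock: 30.25
tcp_pos: [0.6285, -0.0072, 0.3113]
contact_force: [0.2, 2.7, 5.8]
clock: 30.55
tcp_pos: [0.6283, -0.0082, 0.3114]
contact_force: [1.6, -2.0, 5.9]
t 30.55 gp [ 0.6281 -0.0082  0.1567] tilt [-0.0014 -0.0001] yaw 1.4528 shift cm [-0.07  0.02  0.17] turn 0.0031 F [ 1.63 -2.04  5.89] gap 0.0203
```

```bash
A='tcp|contact|clock'
python3 -m pendant '[[[-0.12,0,0],0],[[0,0,0],0],[[0,0,0],0],[[0,0,0],0]]' | grep -E "$A"
python3 -m pendant '[[[0,0,0],0],[[0,0,0],0],[[0,0,0],0],[[0,0,0],0],[[0,0,-3],0],[[0,0,-4],0],[[0,0,-3],0],[[2,-4.5,0],0],[[2,-4.5,0],0],[[0,0,0],0],[[0,0,0],0]]' 0.8 | grep -E "$A"
python3 - <<'E'
from h import *
go(place(IDX,[-.0948,-.0657,.1123])[0],IDX[2]+1.05)
shot("h")
im=np.hstack([cv2.resize(np.load(f"pics/h_{n}.npy")[b:b+h,a:a+w][:,:,::-1],(400,400),interpolation=cv2.INTER_CUBIC) for n,a,b,w,h in(("side",230,195,150,150),("top",180,180,180,150))])
cv2.imwrite("pics/s5.png",im.clip(0,255).astype(np.uint8))
for n in C:
    A=cv2.cvtColor(cv2.imread(f"pics/{n}0.png"),cv2.COLOR_BGR2GRAY).astype(np.float32);B=cv2.cvtColor(np.load(f"pics/h_{n}.npy"),cv2.COLOR_RGB2GRAY)
    b=dict(side=(318,202,336,228),top=(314,214,332,232))[n]
    W=np.eye(2,3,dtype=np.float32)
    try: c,W=cv2.findTransformECC(A[b[1]:b[3],b[0]:b[2]],B[b[1]:b[3],b[0]:b[2]],W,0,(3,300,1e-6));print(n,W[:,2],c)
    except Exception as e: print(n,"ecc fail")
    p=place(IDX,[[.05,-.115,.15],[.05,-.114,.15]]);print(np.diff(proj(p,n),axis=0))
E
```

```text
clock: 30.95
tcp_pos: [0.6282, -0.0087, 0.3114]
contact_force: [1.9, -0.1, 5.0]
clock: 32.05
tcp_pos: [0.5422, 0.0412, 0.4109]
contact_force: [0.4, 0.1, 0.3]
t 32.05 gp [0.5421 0.0412 0.2562] tilt [-0.0005 -0.    ] yaw 1.4539 shift cm [ 1.02 -5.31 14.4 ] turn 0.5249 F [0.36 0.1  0.34] gap 0.0685
top ecc fail
[[-0.44190492 -0.04598521]]
side [-0.20875877  0.11329114] 0.9854152427548175
[[-0.23092606  0.17132611]]
```

View pics/s5.png

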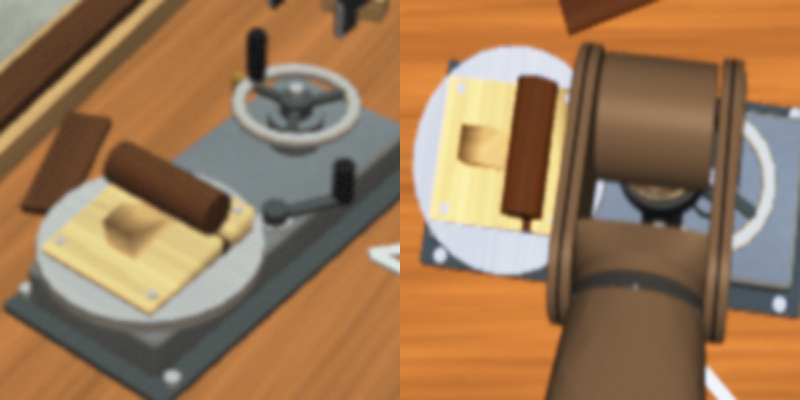

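```bash
python3 -m pendant '[[[0.5,-2.6,0],0],[[0.52,-2.71,0],0],[[0,0,0],0.135],[[0,0,0],0.13],[[0,0,0],0.13],[[0,0,0],0.13],[[0,0,0],0],[[0,0,4],0],[[0,0,4],0],[[0,0,3],0],[[0,0,0],0],[[0,0,0],0]]' 0.65 | grep -E "clock|tcp|contact"
python3 -c "
from h import *
go(place(IDX,[-.0948,-.0657,.1123])[0],IDX[2]+1.05)"
```

```text
clock: 33.55
tcp_pos: [0.4921, 0.0568, 0.3015]
contact_force: [-0.8, -0.1, 1.7]
t 33.55 gp [0.492  0.0568 0.1468] tilt [-0.0007  0.0001] yaw 0.9291 shift cm [-0.04 -0.16  3.45] turn 0.0001 F [-0.83 -0.11  1.66] gap 0.0557
```

```bash
python3 -m pendant '[[[-0.04,-0.1,2],0],[[0,0,1.4],0],[[0,0,0],0],[[0,0,0],0]]' 0.65 | grep -E "clock|tcp|contact"
python3 -m pendant '[[[0,0,0],0],[[0,0,0],0],[[0,0,0],0]]' 0.34 | grep -E "clock|tcp|contact|gap"
python3 -m pendant '[[[0,0,0],0],[[0.06,-0.91,0],0.13],[[0.06,-0.91,0],0.13],[[0.06,-0.91,0],0.13],[[0.06,-0.91,0],0.13],[[0.06,-0.91,0],0.13],[[0.06,-0.91,0],0.13],[[0.06,-0.91,0],0.13],[[0.06,-0.91,0],0.14],[[0,0,0],0],[[0,0,0],0]]' | grep -E "clock|tcp|contact"
python3 -c "
from h import *
go(place(IDX,[-.13,-.005,.1123])[0],IDX[2])"
```

```text
clock: 33.95
tcp_pos: [0.4909, 0.0573, 0.268]
contact_force: [-0.3, 0.8, -0.7]
clock: 34.25
tcp_pos: [0.4909, 0.0572, 0.2679]
contact_force: [-0.1, -0.3, 0.7]
finger_gap: 0.0288
clock: 35.35
tcp_pos: [0.463, 0.1213, 0.2672]
contact_force: [-0.0, 0.3, -0.1]
t 35.35 gp [0.4629 0.1214 0.1125] tilt [-0.0001  0.0001] yaw -0.1189 shift cm [-0.02 -0.07  0.02] turn 0.0021 F [-0.    0.26 -0.12] gap 0.0292
```

```bash
python3 -m pendant '[[[0,-0.2,0],0],[[0,-0.2,0],0],[[0,0,0],0],[[0,0,0],0]]' | grep -E "tcp|contact"
python3 -m pendant '[[[0,-0.1,0],0],[[0,0,0],0],[[0,0,0],0]]' | grep -E "tcp|contact"
python3 -m pendant '[[[0,-0.1,0],0],[[0,0,0],0],[[0,0,0],0]]' | grep -E "tcp|contact"
```

```text
tcp_pos: [0.4633, 0.1252, 0.267]
contact_force: [-0.8, -1.3, 0.3]
tcp_pos: [0.4635, 0.1263, 0.2671]
contact_force: [-0.9, -1.1, -0.5]
tcp_pos: [0.4636, 0.1271, 0.2671]
contact_force: [-2.4, -3.6, -0.1]
```

```bash
python3 -m pendant '[[[0,-0.1,0],0],[[0,0,0],0],[[0,0,0],0]]' | grep -E "tcp|contact"
python3 -m pendant '[[[0,-0.08,0],0],[[0,0,0],0],[[0,0,0],0]]' | grep -E "tcp|contact"
python3 -m pendant '[[[0,0.55,0],0],[[0,0,0],0],[[0,0,-4],0],[[0,0,-4],0],[[-4,0,-4],0],[[-4,4,0],0],[[-3,4,0],0],[[0,4,0],0],[[0,4,0],0],[[0,0,0],0]]' | grep -E "clock|tcp|contact"
python3 - <<'E'
from h import *
from station import env
shot("i")
g=lambda f:cv2.cvtColor(f.astype(np.float32),cv2.COLOR_RGB2GRAY)
for n,bs in dict(side=dict(knob=(346,268,366,294),handle=(318,202,336,228)),top=dict(knob=(258,290,278,308),handle=(314,214,332,232))).items():
    A=g(cv2.imread(f"pics/{n}0.png")[:,:,::-1]);B=g(np.load(f"pics/i_{n}.npy"))
    for k,b in bs.items():
        W=np.eye(2,3,dtype=np.float32)
        try: c,W=cv2.findTransformECC(A[b[1]:b[3],b[0]:b[2]],B[b[1]:b[3],b[0]:b[2]],W,0,(3,300,1e-6));print(n,k,W[:,2],c)
        except Exception: print(n,k,"fail")
    p=place(IDX,[[-.13,-.005,.1],[-.13,-.004,.1]]);print(np.diff(proj(p,n),axis=0))
    # blank/chock steady since h
shift("h","i","side",(266,244,322,290))
E
```

```text
tcp_pos: [0.4637, 0.1276, 0.267]
contact_force: [-2.1, -7.1, 0.3]
tcp_pos: [0.4638, 0.128, 0.267]
contact_force: [-3.3, -10.2, 0.1]
clock: 37.95
tcp_pos: [0.344, -0.0213, 0.3836]
contact_force: [0.1, 0.1, 0.2]
side knob [-0.70784485  0.61987394] 0.9990343444617854
side handle [-0.20717189  0.11274628] 0.9852867598596924
[[-0.23724753  0.21254711]]
top knob [-1.1909506  -0.23870146] 0.9657589618113219
top handle [-0.49997592 -0.03110895] 0.9338609533990919
[[-0.43515489 -0.0468615 ]]
side h i shift px [-0.004  0.   ] cc 1.0
```

```bash
python3 -c "
from station import env
print(env.job_done())"
```

```text
the job is handed in; nothing more can be done
None
```

I handed the job in at about 38 s, and no verdict came back. The chock sits snug against the low side of the blank, which it nudged by about half a millimetre. The wheel was wound three turns clockwise, with its handle ending about 1 mm (0.02 rad) from its start. The brake was freed before the winding and is now back against its locked stop. The blank is still on its bed, and I moved none of the bystanders.

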